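Pack two instrument kits

TASK

Make up two instrument kits, violet case first: complete it with the gold-ringed hemostat on its black mat and the nasal speculum on its bare half, and only then complete the teal tray with the black-ringed hemostat on its black mat and the chuck key, loose in the stock tin, on its bare half. Lay every instrument flat on its base, lengthwise (parallel to the line between mat and bare floor; either end forward) along the middle of its half, wholly inside the tray. Leave the plain steel hemostat and the steel gallipot where they are, and let go of everything at the end.

Things in the scene. Friction and masses are not known exactly. Their poses are not given: they have to be found in the camera images.
- gold_hemostat: Curved mosquito hemostat (small clamp) lying flat, polished steel with gold finger rings. Origin: underside of box joint; x points to the jaws, which end 48 mm ahead, curving to +y; rings end 74 mm behind, 53 mm wide over both. Grip across y at the origin, on the box joint, 26 (x) x 11 (y) mm, 9 mm high; shanks, rings 5 mm and jaws 6 mm high. About 35 g.
- black_hemostat: Curved mosquito hemostat (small clamp) lying flat, polished steel with black finger rings. Origin: underside of box joint; x points to the jaws, which end 48 mm ahead, curving to +y; rings end 74 mm behind, 53 mm wide over both. Grip across y at the origin, on the box joint, 26 (x) x 11 (y) mm, 9 mm high; shanks, rings 5 mm and jaws 6 mm high. About 35 g.
- plain_hemostat: Curved mosquito hemostat (small clamp) lying flat, all steel, plain steel rings; a spare, stays put. Origin: underside of box joint; x points to the jaws, which end 48 mm ahead, curving to +y; rings end 74 mm behind, 53 mm wide over both. Grip across y at the origin, on the box joint, 26 (x) x 11 (y) mm, 9 mm high; shanks, rings 5 mm and jaws 6 mm high. About 35 g.
- speculum: Polished steel nasal speculum lying flat: two bowed handle arms, pivot block, two flat, slightly parted blades. Origin: underside of the block; x points to the blades, which end 47 mm ahead; arms end 76 mm behind, 48 mm wide over both. Grip across y at the origin, on the block: 24 (x) x 16 (y) mm, 14 mm high (plus 2 mm screw head); blades 14 mm, arms 8 mm high. About 60 g.
- chuck_key: Matte dark grey titanium T-handled chuck key, lying in the stock tin. Round shank 14 mm thick along x from 30 mm behind to 32 mm ahead of the origin; toothed head on to 48 mm ahead; cross bar along y 42 mm behind, 60 mm long with 14 mm ball ends. Origin: underside of the shank, on the surface it lies on. Grip across y at the origin. About 70 g.
- violet_case: Violet open instrument case, fixed, 188 x 188 mm outside; walls 4 mm thick, 16 mm high, small lips on the +x and -x ends. Origin: centre of underside; x is lengthwise. Bare floor 4 mm above the origin. The +y half has a black silicone mat, its surface 6 mm above the origin; the other half is bare, in the tray's colour. No rib between. Middle lines: mat y = +45 mm, bare y = -45 mm.
- teal_tray: Teal (blue-green) plastic kit tray, fixed, 188 x 188 mm outside; walls 4 mm thick, 16 mm high, small lips on the +x and -x ends. Origin: centre of underside; x is lengthwise. Bare floor 4 mm above the origin. The -y half has a black silicone mat, its surface 6 mm above the origin; the other half is bare, in the tray's colour. No rib between. Middle lines: mat y = -45 mm, bare y = +45 mm.
- stock_tin: Open bare aluminium stock tin, fixed to the counter, 170 (x) x 190 (y) mm outside, 40 mm high, walls and floor 3 mm thick. Origin: centre of its underside, z up. The chuck key lies on its floor.
- gallipot: Small stainless steel bowl, 60 mm across the rim, 30 mm high, about 70 g. Origin: centre of its underside. It stays where it is.

How it is judged:
On the way, in this order (a step that is already met when the one before it is completed fails the run):
1. the violet case holds the gold-ringed hemostat on its mat and the speculum on its bare half, both at rest (x of gold_hemostat in the frame of violet_case between -0.045 and 0.045 m and y of gold_hemostat in the frame of violet_case between 0.03 and 0.06 m and z of each of gold_hemostat, speculum in the frame of violet_case below 0.011 m and angle between each of gold_hemostat, speculum's own z axis and vertical below 0.15 rad and angle between the x axis of each of gold_hemostat, speculum and the x axis of violet_case, either way round below 0.3 rad and linear speed of each of gold_hemostat, speculum below 0.02 m/s and angular speed of each of gold_hemostat, speculum below 0.2 rad/s and x of speculum in the frame of violet_case between -0.045 and 0.045 m and y of speculum in the frame of violet_case between -0.06 and -0.03 m), for 0.2 s.
2. the teal tray holds the black-ringed hemostat on its mat and the chuck key on its bare half, both at rest (x of black_hemostat in the frame of teal_tray between -0.045 and 0.045 m and y of black_hemostat in the frame of teal_tray between -0.06 and -0.03 m and z of each of black_hemostat, chuck_key in the frame of teal_tray below 0.011 m and angle between each of black_hemostat, chuck_key's own z axis and vertical below 0.15 rad and angle between the x axis of each of black_hemostat, chuck_key and the x axis of teal_tray, either way round below 0.3 rad and linear speed of each of black_hemostat, chuck_key below 0.02 m/s and angular speed of each of black_hemostat, chuck_key below 0.2 rad/s and x of chuck_key in the frame of teal_tray between -0.045 and 0.045 m and y of chuck_key in the frame of teal_tray between 0.03 and 0.06 m), for 0.2 s.
At the end, for the whole second after the job is handed in: Each instrument flat in its half of its tray: origin within 15 mm of the lane line and 45 mm of the tray centre along it, tilt under 0.15 rad, within 0.3 rad of lengthwise, at rest; plain hemostat and gallipot within 30 mm of their starts (all of step 1 and all of step 2 and distance of each of plain_hemostat, gallipot from where it was at the start of the episode below 0.03 m); the robot touches nothing.
It fails at once if the plain hemostat or the gallipot is moved by more than 30 mm (distance of any of plain_hemostat, gallipot from where it was at the start of the episode above 0.03 m).
It also fails if it takes over 102 s, if anything falls off the work surface, if the arm or the gripper's body presses on something with over 40 N, if the wrist force passes 120 N, or if a joint passes its speed limit or range.

ROBOT

A 6-joint arm with a two-finger parallel gripper is mounted at the origin on the work surface. World frame = base frame: x ahead of the robot, y to its left, z up, the work surface at z = 0. Lengths are in m, angles in rad, forces in N, time in s.
With the tool pointing down it reaches from about 0.25 to 0.725 m from the base axis. Payload 4 kg.
Tool frame: the origin (TCP) lies between the finger pads; the fingertips stand 17 mm ahead of it and the grasp point (between the pads) lies 2 mm behind it; z points along the fingers, x is the direction in which the jaws open and shut, and the axes are right-handed (so a half turn about z gives the same grasp; the last joint's range is limited). The gripper opens to 85 mm and grips with 20 to 120 N. Pads are 22 mm wide; open, the fingers measure 114 mm over their backs; the gripper's body (76 mm by 85 mm) begins 54 mm behind the grasp point. The pads swing forward as they close: fully open they stand 13 mm farther back than shut.
Start: joints at [1.198, 0.241, 0.005, 1.335, 0, 1.571], TCP at [0.182, 0.466, 0.248] pointing down, gripper open.
Joint ranges: [-2.72, 2.72], [-1.05, 1.87], [-1.09, 1.28], [-1.99, 2.15], [-1.42, 1.44], [-3.14, 3.14]. Speed limits (rad/s): [2.79, 2.79, 3.14, 3.14, 3.14, 3.14].

INTERFACE

Orientations are given as a unit quaternion [x, y, z, w].
In Python, from workcell import telemetry, cams, workorder gives the robot as it stands. The module is installed in compiled form; this text tells all that it offers.
- The arm moves only by the tool apply_moves, never from a script. Its argument "moves" is a list that holds one entry, the list of rows, each a list of 4 numbers: the shift along the tool's x, y, z in mm, then the turn about the tool's z in degrees. A call has exactly 10 rows; each row shifts and turns the pose as measured when the row begins, along the tool's axes as they then stand; what a row does not reach is not made up. A row lasts 1/10 s, in which the tool goes at most 50 mm and 8.59 degrees, less where a joint would pass 70% of its speed; a pose out of reach is approached as far as the arm can. A call with a gripper value outside its range is refused whole. "hand" is the gripper's target within -1 to 1 (fully open at 1, half-way at 0, shut at -1), set as the call begins (left out, the last holds). The fingers move at their own pace and stop on an object; the grip force is fixed at half the most. Time passes only in rows, so rows that do not move let the fingers close, or fill a call up. It gives the time, the measured TCP pose, the force and the opening at its end, in the units of the state.
- telemetry.get_obs(): the state, without advancing time (a new reading comes with each control period).
- cams.camera(name): name is "scene" or "top" or "wrist"; returns a dict with "color" (420x560x3 uint8, red, green, blue), "fovy" (degrees; the focal length in pixels is half the picture's height over the tangent of half this angle, whatever the lens; pixels are square), "cx", "cy" (the principal point, pixels), "camera_from_world" (4x4, takes a point from world to camera coordinates). Camera axes: x right, y down, z forward; pixel columns grow to the right and rows downward; lengths in m; the calibration is good to about 2 mm. A picture is of the moment at which its call begins. There is no depth.
- workorder.job_done(): hands the job in, once; it reports no verdict.
The state is a dict: "clock": time; "joint_pos": joint angles; "joint_vel": joint speeds; "tau": joint torques, N m; "eef_pos": TCP position; "tool_rot": TCP orientation; "ft_force": force on the tool from outside, world axes, zero at the start; "ft_torque": the same for the moment, N m; "grip_width": finger opening in m.
Only numpy, scipy, OpenCV 4.12 (cv2) and the standard library are available. Lean on these libraries where they do the work, as an engineer would, in place of code of your own. Each camera call takes 0.05 s, during which the arm holds its last target. There are 200 camera calls.

## Working session

There is one attempt and no reset: what is moved stays moved. The work goes in short steps, Python scripts to look and compute and a tool call to move; the robot and the scene stay as the last step left them, time stands still between calls to the robot, and variables do not carry over. Pictures are saved under pics/ and viewed, about 12 in all and at most 16, crops included, and the job is handed in when it is done.

Besides the shell and the picture viewer there is one more tool, called as name([rows], argument=value, ...), one row to a line, values as JSON. apply_moves: Moves the arm, as the interface text tells. Its arguments: {"type":"object","properties":{"moves":{"type":"array"},"hand":{"type":"number"}},"required":["moves"]}

```bash
mkdir -p pics
cat > h.py <<'E'
import numpy as np,cv2
from workcell import telemetry,cams,workorder
def snap(n,f=None):
    c=cams.camera(n); 
    if f: cv2.imwrite('pics/'+f,c['color'][:,:,::-1])
    np.savez('last_'+n,**c); return c
def K(c):
    f=c['color'].shape[0]/2/np.tan(np.radians(float(c['fovy']))/2); return f
def ray(c,u,v,z):
    T=np.array(c['camera_from_world']);R=T[:3,:3];o=-R.T@T[:3,3];f=K(c)
    d=R.T@np.array([(u-c['cx'])/f,(v-c['cy'])/f,1.]); return o+d*(z-o[2])/d[2]
def pix(c,p):
    T=np.array(c['camera_from_world']);q=T[:3,:3]@np.array(p)+T[:3,3];f=K(c)
    return q[0]/q[2]*f+c['cx'],q[1]/q[2]*f+c['cy']
def load(n): return dict(np.load('last_'+n+'.npz'))
E
python3 - <<'E'
from h import *
a=snap('top','top0.png');b=snap('scene','scene0.png')
for c in(a,b):print(c['fovy'],c['cx'],c['cy'],np.round(c['camera_from_world'],3).tolist())
o=telemetry.get_obs();print(o)
E
```

```text
54.52565553443188 281.6550269455624 209.06326978285787 [[0.016, -1.0, 0.015, -0.02], [-0.987, -0.018, -0.157, 0.547], [0.157, -0.012, -0.987, 0.868], [0.0, 0.0, 0.0, 1.0]]
56.71150942258404 282.01444318432686 212.5631904139709 [[-0.846, 0.533, 0.018, 0.445], [0.293, 0.493, -0.819, -0.123], [-0.445, -0.688, -0.574, 1.281], [0.0, 0.0, 0.0, 1.0]]
{'clock': 0.1, 'joint_pos': array([1.19799224e+00, 2.41357743e-01, 3.85212285e-03, 1.33520760e+00,
       3.99805594e-05, 1.57078762e+00]), 'joint_vel': array([-0.00098132, -0.00225014,  0.00166422,  0.00203735,  0.00176489,
       -0.00172074]), 'tau': array([-3.06597522e-04, -3.73137546e+01,  2.53010005e+01,  1.08716244e-02,
        1.96086194e-05, -4.40482722e-06]), 'eef_pos': array([0.1819069 , 0.46515631, 0.24748931]), 'tool_rot': array([ 8.25899209e-01,  5.63816971e-01, -8.02853927e-04,  5.23870314e-04]), 'ft_force': array([-0.44310132,  0.29476459, -0.95116873]), 'ft_torque': array([-0.01903341,  0.04504152,  0.0369055 ]), 'grip_width': 0.0854853287035407}
```

View pics/top0.png

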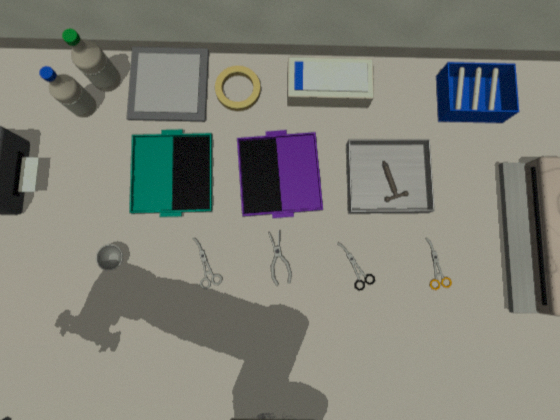

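View pics/scene0.png

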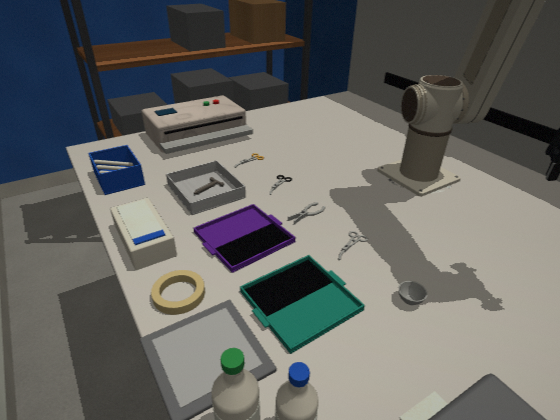

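The top view shows teal at about (172,173), violet (280,174), the tin (389,177) with the key (393,183), and the gallipot (110,257). The instruments are plain (207,263), speculum (280,258), black (356,265) and gold (437,263). Next I'll measure trays and instruments by mask.

```bash
cat > m.py <<'E'
from h import *
c=load('top');im=c['color'];hsv=cv2.cvtColor(im,cv2.COLOR_RGB2HSV);H,S,V=cv2.split(hsv)
def tray(lo,hi,box,name):
    u0,v0,u1,v1=box;m=np.zeros(H.shape,np.uint8)
    k=((H>=lo)&(H<=hi)&(S>120)&(V>40))|(V<45)
    m[v0:v1,u0:u1]=k[v0:v1,u0:u1]*255
    m=cv2.morphologyEx(m,cv2.MORPH_CLOSE,np.ones((5,5)));m=cv2.morphologyEx(m,cv2.MORPH_OPEN,np.ones((31,31)))
    n=max(cv2.findContours(m,0,2)[0],key=cv2.contourArea)
    q=cv2.boxPoints(cv2.minAreaRect(n));P=np.array([ray(c,*p,.014)[:2] for p in q])
    e=np.roll(P,-1,0)-P;print(name,q.round(1).tolist(),'ctr',P.mean(0).round(4),'sides',np.linalg.norm(e,axis=1).round(3),'yaw',np.degrees(np.arctan2(e[:,1],e[:,0])).round(1))
tray(75,100,(120,120,222,225),'teal');tray(125,150,(226,120,332,225),'violet')
g=np.zeros(H.shape,np.uint8)
for n,(u0,v0,u1,v1) in dict(plain=(188,230,226,292),spec=(262,225,298,290),black=(330,235,380,295),gold=(420,232,456,295),key=(374,155,412,207)).items():
    roi=im[v0:v1,u0:u1].astype(int);bg=np.median(roi.reshape(-1,3),0)
    d=np.abs(roi-bg).sum(2)>45
    v,u=np.nonzero(d);P=np.array([ray(c,a+u0,b+v0,.006 if n!='key' else .012)[:2] for a,b in zip(u,v)])
    mu=P.mean(0);w,E=np.linalg.eigh(np.cov((P-mu).T));ax=E[:,1]*np.sign(E[0,1]);t=(P-mu)@ax
    print(n,len(P),'ends',(mu+ax*t.min()).round(3),(mu+ax*t.max()).round(3),'len',np.ptp(t).round(3),'yaw',np.degrees(np.arctan2(ax[1],ax[0])).round(1))
m=cv2.resize(im[130:300,180:460][:,:,::-1],None,fx=2.8,fy=2.8,interpolation=cv2.INTER_CUBIC);cv2.imwrite('pics/top0z.png',m)
E
python3 m.py
```

```text
teal [[131.0, 134.0], [211.0, 134.0], [211.0, 212.0], [131.0, 212.0]] ctr [0.634  0.2489] sides [0.189 0.187 0.183 0.187] yaw [ -88.8 -177.5   91.1    4.2]
violet [[240.0, 134.0], [319.0, 134.0], [319.0, 213.0], [240.0, 213.0]] ctr [ 0.638  -0.0042] sides [0.188 0.19  0.182 0.19 ] yaw [ -88.8 -179.9   91.1    1.8]
plain 551 ends [0.36  0.156] [0.487 0.173] len 0.128 yaw 7.7
spec 426 ends [ 0.38  -0.016] [0.504 0.007] len 0.127 yaw 10.6
black 430 ends [ 0.379 -0.208] [ 0.483 -0.144] len 0.122 yaw 31.8
gold 413 ends [ 0.377 -0.377] [ 0.495 -0.351] len 0.121 yaw 12.3
key 387 ends [ 0.581 -0.28 ] [ 0.675 -0.248] len 0.099 yaw 18.8
```

View pics/top0z.png

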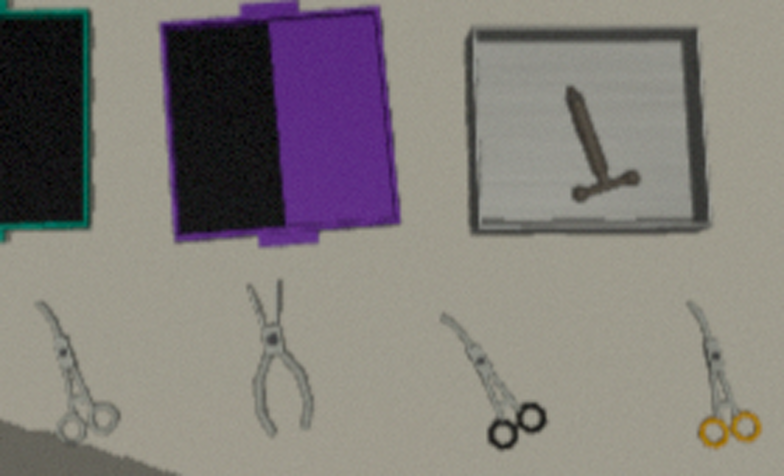

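```bash
cat >> h.py <<'E'
def txyaw(o):
    from scipy.spatial.transform import Rotation as R
    v=R.from_quat(o['tool_rot']).as_matrix()[:,0];return np.degrees(np.arctan2(v[1],v[0]))
def plan(x,y,z,tx,n,start=None):
    o=telemetry.get_obs();p=np.array(o['eef_pos']) if start is None else np.array(start[:3]);a0=txyaw(o) if start is None else start[3]
    da=(tx-a0+90)%180-90 ; D=(np.array([x,y,z])-p)*1000/n; rows=[]
    for i in range(n):
        a=np.radians(a0+da*i/n)
        rows.append([round(float(v),1) for v in(D[0]*np.cos(a)+D[1]*np.sin(a),D[0]*np.sin(a)-D[1]*np.cos(a),-D[2],-da/n)])
    print(n,'rows', rows); return (x,y,z,a0+da)
E
python3 - <<'E'
from h import *
c=load('top');zp=lambda p,z:ray(c,p[0]/2.8+180-.3,p[1]/2.8+130-.3,z)
V=[zp(p,.016) for p in[(162,22),(380,8),(400,222),(177,240)]]
print('violet',np.mean(V,0).round(3),[np.linalg.norm(V[i]-V[i-1]).round(3) for i in range(4)],'yaw',[np.degrees(np.arctan2(*(V[a]-V[b])[[1,0]])).round(1) for a,b in((0,3),(1,2))])
def ang(a,b,z):
    d=zp(a,z)-zp(b,z);return np.degrees(np.arctan2(d[1],d[0])).round(1),np.linalg.norm(d).round(3)
print('gold',zp((715,355),.009).round(3),ang((715,355),(730,429),.006))
print('black',zp((480,360),.009).round(3),ang((480,360),(517,426),.006))
print('spec',zp((273,340),.016).round(3),ang((273,340),(288,430),.01))
print('plain',zp((63,352),.009).round(3))
print('key',ang((572,90),(607,184),.01),zp((572,90),.01),zp((607,184),.01))
plan(.40,-.365,.2,102,20)
E
```

```text
violet [ 0.637 -0.004  0.016] [np.float64(0.187), np.float64(0.185), np.float64(0.185), np.float64(0.184)] yaw [np.float64(5.7), np.float64(5.3)]
gold [ 0.45  -0.364  0.009] (np.float64(9.2), np.float64(0.06))
black [ 0.442 -0.171  0.009] (np.float64(29.3), np.float64(0.06))
spec [ 0.455 -0.002  0.016] (np.float64(10.5), np.float64(0.073))
plain [0.443 0.168 0.009]
key (np.float64(18.8), np.float64(0.085)) [ 0.67084301 -0.25150779  0.01      ] [ 0.59027009 -0.27900309  0.01      ]
20 rows [[-34.7, 25.3, 2.4, -1.7], [-35.4, 24.3, 2.4, -1.7], [-36.1, 23.2, 2.4, -1.7], [-36.8, 22.2, 2.4, -1.7], [-37.4, 21.1, 2.4, -1.7], [-38.0, 20.0, 2.4, -1.7], [-38.5, 18.9, 2.4, -1.7], [-39.1, 17.7, 2.4, -1.7], [-39.6, 16.6, 2.4, -1.7], [-40.0, 15.4, 2.4, -1.7], [-40.5, 14.3, 2.4, -1.7], [-40.9, 13.1, 2.4, -1.7], [-41.2, 11.9, 2.4, -1.7], [-41.6, 10.7, 2.4, -1.7], [-41.9, 9.5, 2.4, -1.7], [-42.1, 8.2, 2.4, -1.7], [-42.3, 7.0, 2.4, -1.7], [-42.5, 5.8, 2.4, -1.7], [-42.7, 4.5, 2.4, -1.7], [-42.8, 3.3, 2.4, -1.7]]
```

apply_moves([
  [[-35,25,2,-1.7],[-35,24,2,-1.7],[-36,23,3,-1.7],[-37,22,2,-1.7],[-37,21,3,-1.7],[-38,20,2,-1.7],[-38,19,3,-1.7],[-39,18,2,-1.7],[-40,17,3,-1.7],[-40,15,2,-1.7]],
], hand=0)

```text
clock: 1.1
eef_pos: [0.2953, 0.0412, 0.2196]
tool_rot: [0.724, 0.689, -0.002, 0.001]
ft_force: [1.9, 0.1, 1.3]
grip_width: 0.0427
```

apply_moves([
  [[-40,14,2,-1.7],[-41,13,2,-1.7],[-41,12,2,-1.7],[-42,11,2,-1.7],[-42,10,2,-1.7],[-42,8,2,-1.7],[-42,7,3,-1.7],[-42,6,3,-1.7],[-43,5,3,-1.7],[-43,3,3,-1.7]],
])

```text
clock: 2.1
eef_pos: [0.4194, -0.3873, 0.1937]
tool_rot: [0.612, 0.791, -0.001, -0.0]
ft_force: [0.6, 0.4, 0.9]
grip_width: 0.0427
```

Run:
```python
from h import *
c=snap('wrist','w1.png');o=telemetry.get_obs();print(o['clock'],o['eef_pos'],txyaw(o),o['grip_width'],c['fovy'],np.round(c['camera_from_world'],3).tolist())
print('pred gold',pix(c,(.45,-.364,.009)))
plan(.45,-.364,.1,99.2,8)
```

```text
2.15 [ 0.42095066 -0.39373924  0.19147282] 104.40105695224983 0.042560276905449716 58.50693221232072 [[-0.252, 0.968, -0.001, 0.481], [0.934, 0.243, 0.264, -0.317], [0.255, 0.066, -0.965, 0.244], [0.0, 0.0, 0.0, 1.0]]
pred gold (np.float64(298.6909067192236), np.float64(229.2930546834147))
8 rows [[2.7, 4.4, 11.4, 0.7], [2.7, 4.4, 11.4, 0.7], [2.8, 4.4, 11.4, 0.7], [2.8, 4.3, 11.4, 0.7], [2.9, 4.3, 11.4, 0.7], [2.9, 4.3, 11.4, 0.7], [3.0, 4.2, 11.4, 0.7], [3.0, 4.2, 11.4, 0.7]]
```

View pics/w1.png

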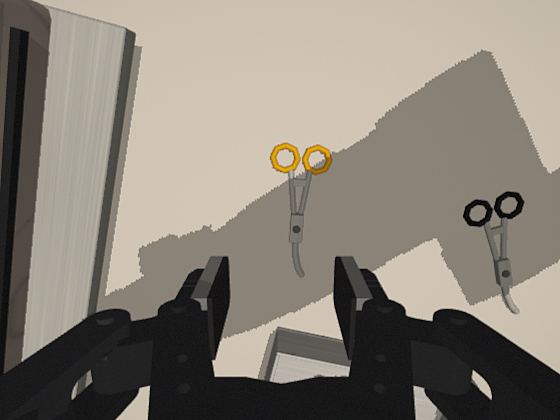

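The wrist view shows gold's joint at (296,229), ring midpoint at (301,158), and black's joint at (505,273), rings midpoint (493,208). This agrees with the top view.

Run:
```python
from h import *
c=load('wrist')
for n,a,b in(('gold',(296.5,229),(301,158)),('black',(505,273),(493.5,208))):
    p=ray(c,*a,.009);d=ray(c,*a,.006)-ray(c,*b,.005);print(n,p.round(4),np.degrees(np.arctan2(d[1],d[0])).round(1),np.linalg.norm(d).round(3))
p=ray(c,296.5,229,.009);d=ray(c,296.5,229,.006)-ray(c,301,158,.005);y=np.degrees(np.arctan2(d[1],d[0]))
s=plan(p[0],p[1],.08,y+90,6)
plan(p[0],p[1],.02,y+90,4,s)
```

```text
gold [ 0.4502 -0.3659  0.009 ] 11.7 0.062
black [ 0.4431 -0.1736  0.009 ] 31.9 0.064
6 rows [[3.3, 5.9, 18.6, 0.5], [3.3, 5.9, 18.6, 0.5], [3.4, 5.8, 18.6, 0.5], [3.4, 5.8, 18.6, 0.5], [3.5, 5.8, 18.6, 0.5], [3.5, 5.7, 18.6, 0.5]]
4 rows [[0.0, 0.0, 15.0, -0.0], [0.0, 0.0, 15.0, -0.0], [0.0, 0.0, 15.0, -0.0], [0.0, 0.0, 15.0, -0.0]]
```

apply_moves([
  [[3,6,20,0.5],[3,6,20,0.5],[4,6,20,0.5],[4,6,20,0.5],[3,6,20,0.5],[3,5,20,0.4],[0,0,12,0],[0,0,8,0],[0,0,4,0],[0,0,0,0]],
])

```text
clock: 3.15
eef_pos: [0.448, -0.3681, 0.0359]
tool_rot: [0.636, 0.771, -0.003, -0.003]
ft_force: [0.7, 0.3, -0.3]
grip_width: 0.0424
```

Run:
```python
from h import *
plan(.4502,-.3659,.02,101.7,1);o=telemetry.get_obs();print(o['eef_pos'],txyaw(o))
```

```text
1 rows [[1.8, 2.5, 15.9, -0.7]]
[ 0.4480452  -0.36813397  0.03587248] 100.9631275887948
```

apply_moves([
  [[2,2,4,0],[0,0,4,-0.7],[0,0,4,0],[0,0,3,0],[0,0,1,0],[0,0,0,0],[0,0,0,0],[0,0,0,0],[0,0,0,0],[0,0,0,0]],
])

```text
clock: 4.15
eef_pos: [0.4512, -0.3678, 0.0219]
tool_rot: [0.632, 0.775, -0.003, -0.0]
ft_force: [-0.5, 0.4, 0.2]
grip_width: 0.0427
```

apply_moves([
  [[0,0,0,0],[0,0,0,0],[0,0,0,0],[0,0,0,0],[0,0,0,0],[0,0,0,0],[0,0,-5,0],[0,0,-20,0],[0,0,-30,0],[0,0,-30,0]],
], hand=-1)

```text
clock: 5.15
eef_pos: [0.4482, -0.3647, 0.1044]
tool_rot: [0.632, 0.775, -0.003, -0.006]
ft_force: [0.6, -0.0, 0.1]
grip_width: 0.0083
```

Run:
```python
from h import *
o=telemetry.get_obs();print(o['eef_pos'],txyaw(o))
a=np.radians(5.5);C=np.array([.637,-.004]);t=C+45e-3*np.array([-np.sin(a),np.cos(a)]);print(t)
plan(t[0]-.0,t[1],.10,95.5,14)
```

```text
[ 0.44815189 -0.36466001  0.10439801] 101.66352922126889
[0.63268694 0.04079283]
14 rows [[25.7, 18.8, 0.3, 0.4], [25.8, 18.6, 0.3, 0.4], [26.0, 18.4, 0.3, 0.4], [26.1, 18.2, 0.3, 0.4], [26.3, 18.0, 0.3, 0.4], [26.4, 17.8, 0.3, 0.4], [26.5, 17.6, 0.3, 0.4], [26.7, 17.4, 0.3, 0.4], [26.8, 17.1, 0.3, 0.4], [26.9, 16.9, 0.3, 0.4], [27.1, 16.7, 0.3, 0.4], [27.2, 16.5, 0.3, 0.4], [27.3, 16.3, 0.3, 0.4], [27.4, 16.1, 0.3, 0.4]]
```

apply_moves([
  [[15,11,0,0.4],[26,19,0,0.4],[26,19,0,0.4],[26,19,0,0.4],[27,19,0,0.4],[27,18,0,0.4],[27,18,0,0.4],[27,18,0,0.4],[27,18,0,0.4],[27,18,0,0.4]],
])

```text
clock: 6.15
eef_pos: [0.5877, -0.0813, 0.1131]
tool_rot: [0.663, 0.748, -0.003, 0.002]
ft_force: [0.7, -0.2, 0.1]
grip_width: 0.008
```

Run:
```python
from h import *
c=snap('wrist','w2.png')
o=telemetry.get_obs();print(o['eef_pos'],txyaw(o),o['grip_width'])
plan(.640,.0415,.08,95.5,6)
```

```text
[ 0.59026308 -0.07646221  0.11329339] 97.18239876347889 0.008007240000994656
6 rows [[18.5, 10.7, 5.5, 0.3], [18.5, 10.6, 5.5, 0.3], [18.6, 10.5, 5.5, 0.3], [18.6, 10.4, 5.5, 0.3], [18.7, 10.3, 5.5, 0.3], [18.7, 10.2, 5.5, 0.3]]
```

View pics/w2.png

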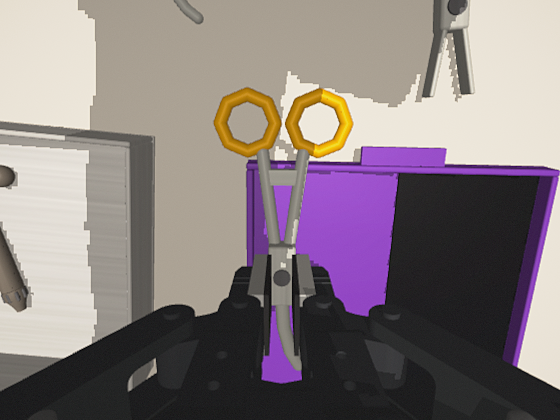

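Gold is held by the box joint, with the screw at (282,279) and rings at (248,122) and (319,122), over the violet case's edge.

Run:
```python
from h import *
c=load('wrist');T=c['camera_from_world'];o=telemetry.get_obs();z=o['eef_pos'][2]
print(pix(c,o['eef_pos']))
s=ray(c,282,279,z-.011);print('screw',s.round(4))
for dz in(-.03,-.022,-.014,-.006,.002):
    r=ray(c,283.5,122,z+dz);print(dz,r.round(4),np.linalg.norm(r-s).round(4),np.degrees(np.arctan2(*(s-r)[[1,0]])).round(1))
```

```text
(np.float64(293.8184169973301), np.float64(302.14832175956985))
screw [ 0.5868 -0.0814  0.1023]
-0.03 [ 0.5271 -0.0881  0.0833] 0.063 6.5
-0.022 [ 0.5268 -0.0882  0.0913] 0.0614 6.4
-0.014 [ 0.5265 -0.0882  0.0993] 0.0608 6.4
-0.006 [ 0.5262 -0.0882  0.1073] 0.0612 6.4
0.002 [ 0.5259 -0.0882  0.1153] 0.0626 6.4
```

apply_moves([
  [[18,11,5,0.3],[18,11,5,0.3],[18,11,5,0.3],[19,10,5,0.3],[19,10,5,0.3],[14,6,5,0.2],[6,3,5,0],[0,0,5,0],[0,0,0,0],[0,0,0,0]],
])

```text
clock: 7.2
eef_pos: [0.641, 0.0468, 0.0725]
tool_rot: [0.672, 0.741, -0.001, 0.003]
ft_force: [-0.2, 0.4, -0.5]
grip_width: 0.0081
```

Run:
```python
from h import *
c=snap('wrist','w3.png')
o=telemetry.get_obs();print(o['eef_pos'],txyaw(o),o['grip_width'])
plan(.640,.0415,.030,95.5,6)
```

```text
[0.64092598 0.04663669 0.07245939] 95.58934250736213 0.00818326752665474
6 rows [[-0.8, -0.2, 7.1, 0.0], [-0.8, -0.2, 7.1, 0.0], [-0.8, -0.2, 7.1, 0.0], [-0.8, -0.2, 7.1, 0.0], [-0.8, -0.2, 7.1, 0.0], [-0.8, -0.2, 7.1, 0.0]]
```

View pics/w3.png

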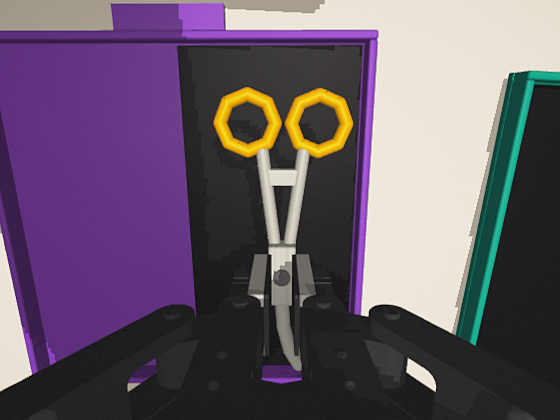

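Gold is over the mat, aligned with it. The mat's inner edge runs (178,45) to (198,320), and the case corner is at (378,32).

Run:
```python
from h import *
c=load('wrist');o=telemetry.get_obs()
a=ray(c,178,45,.006);b=ray(c,196,300,.006);k=ray(c,378,31,.016);k2=ray(c,365,300,.016)
d=(b-a)[:2];d/=np.linalg.norm(d);n=np.array([-d[1],d[0]])
print('yaw',np.degrees(np.arctan2(d[1],d[0])),'a',a,'corner',k,'perp corner',n@(k-a)[:2],'tcp perp',n@(o['eef_pos']-a)[:2])
yw=np.degrees(np.arctan2(*(k2-k)[[1,0]]));print('wall yaw',yw)
s=ray(c,282,279,o['eef_pos'][2]-.011);print('screw',s,n@(s-a)[:2], 'along from corner',d@(s-k)[:2])
C=k[:2]+.094*d-.094*n;print('centre',C)
```

```text
yaw 5.760458081338578 a [ 0.55135572 -0.0116676   0.006     ] corner [0.53815178 0.07939566 0.016     ] perp corner 0.09192868356822444 tcp perp 0.04901972213017443
wall yaw 6.557296652705367
screw [0.64019855 0.04684334 0.06145939] 0.04929833922752223 along from corner 0.09826418760667696
centre [ 0.64111185 -0.00469491]
```

apply_moves([
  [[-2,0,8,0],[-2,0,12,0],[0,0,10,0],[0,0,6,0],[0,0,4,0],[0,0,3,0],[0,0,1,0],[0,0,0,0],[0,0,0,0],[0,0,0,0]],
])

```text
clock: 8.25
eef_pos: [0.6417, 0.0397, 0.0287]
tool_rot: [0.673, 0.74, -0.0, 0.004]
ft_force: [-0.2, -0.3, 0.4]
grip_width: 0.0082
```

Run:
```python
from h import *
o=telemetry.get_obs();print(o['eef_pos'],txyaw(o),o['ft_force'])
```

```text
[0.64170842 0.03974308 0.02868402] 95.41790505114876 [-0.18442174 -0.30945892  0.39058311]
```

apply_moves([
  [[0,0,1,0],[0,0,0,0],[0,0,0,0],[0,0,0,0],[0,0,-5,0],[0,0,-15,0],[0,0,-20,0],[0,0,-30,0],[0,0,-20,0],[0,0,-10,0]],
], hand=-0.4)

```text
clock: 9.25
eef_pos: [0.6394, 0.0403, 0.1287]
tool_rot: [0.673, 0.74, -0.003, 0.001]
ft_force: [0.4, 0.9, -0.5]
grip_width: 0.0255
```

Run:
```python
from h import *
c=snap('wrist','w4.png')
o=telemetry.get_obs();print(o['eef_pos'],txyaw(o),o['grip_width'])
plan(.435,.0,.14,100.5,8)
```

```text
[0.64032326 0.04038518 0.13031908] 95.42306509996963 0.02573411085425058
8 rows [[-2.6, -26.0, -1.2, -0.6], [-2.3, -26.1, -1.2, -0.6], [-2.0, -26.1, -1.2, -0.6], [-1.7, -26.1, -1.2, -0.6], [-1.4, -26.1, -1.2, -0.6], [-1.2, -26.1, -1.2, -0.6], [-0.9, -26.1, -1.2, -0.6], [-0.6, -26.2, -1.2, -0.6]]
```

View pics/w4.png

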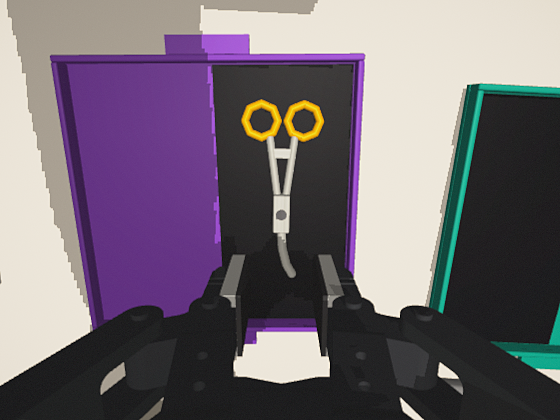

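Gold lies flat in the middle of the mat, with its screw at (281,215). Next is the speculum.

apply_moves([
  [[-3,-15,-1,-0.6],[-2,-26,-1,-0.6],[-2,-26,-1,-0.6],[-2,-26,-1,-0.6],[-2,-26,-1,-0.6],[-1,-26,-1,-0.6],[-1,-26,-1,-0.6],[-1,-20,-1,-0.6],[0,-6,0,0],[0,0,0,0]],
], hand=0)

```text
clock: 10.3
eef_pos: [0.4367, -0.0012, 0.1322]
tool_rot: [0.64, 0.768, -0.003, 0.0]
ft_force: [1.0, -0.5, -0.4]
grip_width: 0.0432
```

Run:
```python
from h import *
c=snap('wrist','w5.png')
o=telemetry.get_obs();print(o['eef_pos'],txyaw(o),o['grip_width'],pix(c,(.455,-.002,.016)))
```

```text
[ 0.43723547 -0.00111082  0.13225047] 100.43728153233205 0.04258888010667612 (np.float64(276.25033711995286), np.float64(236.6811911337251))
```

View pics/w5.png

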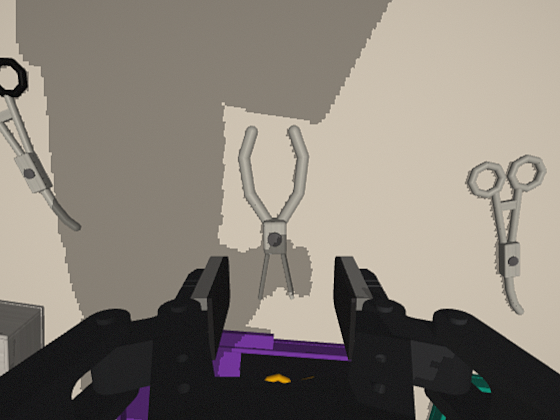

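The speculum's screw is at (274,240), with arm ends at (250,131) and (294,131).

Run:
```python
from h import *
c=load('wrist')
p=ray(c,274,240,.016);d=ray(c,274,240,.010)-ray(c,272,131,.006);y=np.degrees(np.arctan2(d[1],d[0]))
print(p,y,np.linalg.norm(d))
plan(p[0],p[1],.024,y+90,1)
```

```text
[ 0.45763904 -0.00308642  0.016     ] 11.234873620168502 0.07472033408605694
1 rows [[-5.6, 19.7, 108.3, -0.8]]
```

apply_moves([
  [[-3,8,12,-0.4],[-2,8,22,-0.4],[-1,4,22,0],[0,0,20,0],[0,0,14,0],[0,0,8,0],[0,0,4,0],[0,0,2,0],[0,0,0,0],[0,0,0,0]],
])

```text
clock: 11.35
eef_pos: [0.4725, -0.0032, 0.0194]
tool_rot: [0.633, 0.774, -0.0, 0.004]
ft_force: [0.8, 0.3, -0.1]
grip_width: 0.0427
```

Run:
```python
from h import *
plan(.4576,-.0031,.023,101.2,1);o=telemetry.get_obs();print(o['eef_pos'],txyaw(o))
```

```text
1 rows [[3.0, -14.6, -3.6, 0.3]]
[ 0.47251491 -0.00316224  0.01936125] 101.4514676219864
```

apply_moves([
  [[1,-4,-2,0],[1,-5,-1,0],[1,-4,0,0],[0,-2,0,0],[0,0,0,0],[0,0,0,0],[0,0,0,0],[0,0,0,0],[0,0,0,0],[0,0,0,0]],
])

```text
clock: 12.35
eef_pos: [0.4573, -0.0032, 0.0249]
tool_rot: [0.633, 0.774, 0.002, 0.006]
ft_force: [-1.1, -0.4, -0.7]
grip_width: 0.043
```

apply_moves([
  [[0,0,0,0],[0,0,0,0],[0,0,0,0],[0,0,0,0],[0,0,0,0],[0,0,-4,0],[0,0,-10,0],[0,0,-20,0],[0,0,-20,0],[0,0,-10,0]],
], hand=-1)

```text
clock: 13.35
eef_pos: [0.4548, -0.0028, 0.091]
tool_rot: [0.633, 0.774, -0.0, 0.004]
ft_force: [-0.4, 0.3, -0.5]
grip_width: 0.0133
```

Run:
```python
from h import *
o=telemetry.get_obs();print(o['eef_pos'],txyaw(o))
a=np.radians(5.8);C=np.array([.639,-.0045]);t=C+.008*np.array([np.cos(a),np.sin(a)])-45e-3*np.array([-np.sin(a),np.cos(a)]);print(t)
plan(t[0],t[1],.09,95.8,7)
```

```text
[ 0.45478789 -0.0028139   0.09096378] 101.45079200267692
[ 0.65150658 -0.04846118]
7 rows [[-12.0, 26.2, 0.1, 0.8], [-11.6, 26.4, 0.1, 0.8], [-11.2, 26.6, 0.1, 0.8], [-10.9, 26.7, 0.1, 0.8], [-10.5, 26.9, 0.1, 0.8], [-10.1, 27.0, 0.1, 0.8], [-9.7, 27.2, 0.1, 0.8]]
```

Width 13.3 mm (the same −3 mm bias as before): the speculum is gripped.

apply_moves([
  [[-7,15,0,0.8],[-12,26,0,0.8],[-12,27,0,0.8],[-11,27,0,0.8],[-11,27,0,0.8],[-10,27,0,0.8],[-8,20,0,0.8],[-4,10,0,0],[0,3,0,0],[0,0,0,0]],
])

```text
clock: 14.35
eef_pos: [0.6525, -0.0511, 0.0963]
tool_rot: [0.671, 0.741, 0.001, 0.005]
ft_force: [-0.3, -0.6, -1.0]
grip_width: 0.0138
```

Run:
```python
from h import *
c=snap('wrist','w6.png')
o=telemetry.get_obs();print(o['eef_pos'],txyaw(o),o['grip_width'])
plan(.6515,-.0485,.030,95.8,1)
```

```text
[ 0.65215835 -0.05102305  0.09629979] 95.65807764627388 0.01387962359672289
1 rows [[2.6, -0.4, 66.3, -0.1]]
```

View pics/w6.png

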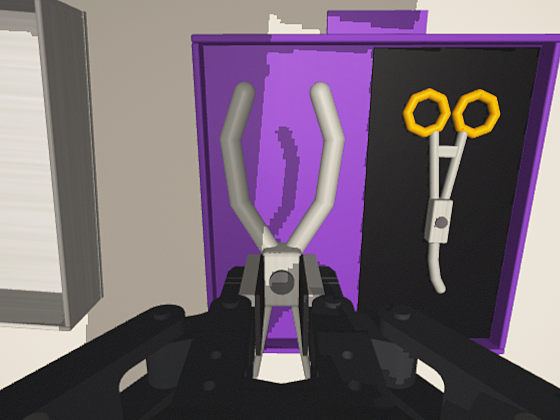

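The speculum is aligned over the bare half, with its screw at (281,281). Lowering.

apply_moves([
  [[2,0,6,0],[0,0,11,0],[0,0,11,0],[0,0,11,0],[0,0,9,0],[0,0,6,0],[0,0,4,0],[0,0,2,0],[0,0,0,0],[0,0,0,0]],
])

```text
clock: 15.4
eef_pos: [0.6485, -0.0481, 0.0298]
tool_rot: [0.671, 0.742, -0.001, 0.003]
ft_force: [0.6, 0.3, -0.6]
grip_width: 0.0139
```

Run:
```python
from h import *
plan(.6505,-.0485,.030,95.8,1);o=telemetry.get_obs();print(o['eef_pos'],txyaw(o),o['ft_force'])
```

```text
1 rows [[-0.6, 1.9, -0.2, -0.1]]
[ 0.64852653 -0.04812995  0.02976221] 95.72190790925077 [ 0.56239753  0.32601379 -0.60034858]
```

apply_moves([
  [[0,0,0,0],[0,0,0,0],[0,0,0,0],[0,0,0,0],[0,0,-5,0],[0,0,-15,0],[0,0,-20,0],[0,0,-30,0],[0,0,-20,0],[0,0,-10,0]],
], hand=-0.35)

```text
clock: 16.4
eef_pos: [0.6476, -0.0477, 0.1346]
tool_rot: [0.671, 0.741, -0.001, 0.003]
ft_force: [0.7, 0.5, -0.2]
grip_width: 0.0279
```

Run:
```python
from h import *
c=snap('wrist','w7.png')
o=telemetry.get_obs();print(o['eef_pos'],txyaw(o),o['grip_width'])
plan(.415,-.185,.14,121,8)
```

```text
[ 0.64859084 -0.04769325  0.13622441] 95.71709948202331 0.027531780588661625
8 rows [[-14.2, -30.8, -0.5, -3.2], [-12.5, -31.5, -0.5, -3.2], [-10.7, -32.1, -0.5, -3.2], [-8.9, -32.7, -0.5, -3.2], [-7.1, -33.1, -0.5, -3.2], [-5.3, -33.5, -0.5, -3.2], [-3.4, -33.7, -0.5, -3.2], [-1.5, -33.8, -0.5, -3.2]]
```

View pics/w7.png

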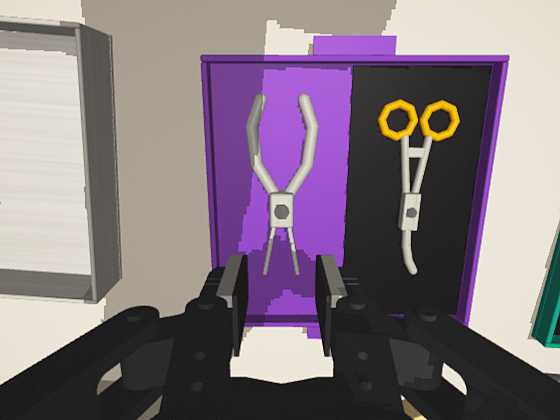

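The violet kit is complete: speculum screw at (281,211) mid-lane, gold screw at (411,212) mid-mat. Now the black hemostat.

apply_moves([
  [[-8,-18,0,-3.2],[-14,-31,-1,-3.2],[-12,-31,-1,-3.2],[-10,-32,0,-3.2],[-8,-33,0,-3.2],[-6,-33,0,-3.2],[-4,-33,0,-3.2],[-3,-33,0,-3.2],[0,-15,0,0],[0,0,0,0]],
], hand=0)

```text
clock: 17.45
eef_pos: [0.4114, -0.1964, 0.1311]
tool_rot: [0.481, 0.877, -0.001, 0.001]
ft_force: [1.0, 0.4, -0.6]
grip_width: 0.043
```

Run:
```python
from h import *
c=snap('wrist','w8.png')
o=telemetry.get_obs();print(o['eef_pos'],txyaw(o),o['grip_width'],pix(c,(.4431,-.1736,.009)))
im=c['color'];m=(im.max(2)<40).astype(np.uint8);m[250:]=0
n,l,st,ct=cv2.connectedComponentsWithStats(m)
for i in range(1,n):
    if st[i,4]>150: print(st[i],ct[i].round(1),ray(c,*ct[i],.003).round(4))
```

```text
[ 0.41223423 -0.19604274  0.13109879] 122.60741554642864 0.042769572974341065 (np.float64(284.99227283137776), np.float64(261.34762930247877))
[251 158  37  36 547] [269.3 175.3] [ 0.3976 -0.2155  0.003 ]
[291 160  36  36 548] [308.9 177. ] [ 0.3841 -0.192   0.003 ]
```

View pics/w8.png

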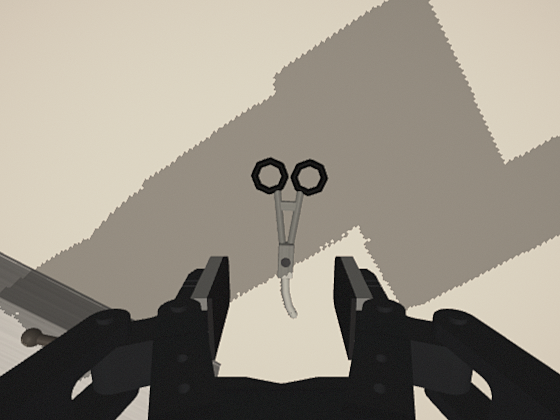

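The black joint is at (286,262), with ring centres at (269,175) and (309,177).

Run:
```python
from h import *
c=load('wrist');print(ray(c,286,262,.009))
plan(.4435,-.1738,.04,120.5,1)
```

```text
[ 0.4431342  -0.17272518  0.009     ]
1 rows [[1.9, 38.3, 91.1, 2.1]]
```

apply_moves([
  [[1,8,8,1],[1,10,13,1],[0,10,13,0],[0,6,13,0],[0,3,13,0],[0,0,13,0],[0,0,10,0],[0,0,6,0],[0,0,2,0],[0,0,0,0]],
])

```text
clock: 18.5
eef_pos: [0.4524, -0.17, 0.0331]
tool_rot: [0.492, 0.871, 0.001, 0.002]
ft_force: [0.4, 0.7, 0.8]
grip_width: 0.0427
```

Run:
```python
from h import *
plan(.4432,-.173,.021,120.5,1);o=telemetry.get_obs();print(o['eef_pos'],txyaw(o))
```

```text
1 rows [[2.2, -9.4, 12.1, 0.6]]
[ 0.4524151  -0.17001386  0.03310218] 121.10009061091586
```

apply_moves([
  [[1,-3,2,0.6],[1,-4,3,0],[0,-2,3,0],[0,0,3,0],[0,0,1,0],[0,0,0,0],[0,0,0,0],[0,0,0,0],[0,0,0,0],[0,0,0,0]],
])

```text
clock: 19.5
eef_pos: [0.4443, -0.1742, 0.0221]
tool_rot: [0.497, 0.868, 0.001, 0.005]
ft_force: [0.0, 0.4, 0.2]
grip_width: 0.0432
```

apply_moves([
  [[0,0,0,0],[0,0,0,0],[0,0,0,0],[0,0,0,0],[0,0,0,0],[0,0,-4,0],[0,0,-10,0],[0,0,-20,0],[0,0,-20,0],[0,0,-10,0]],
], hand=-1)

```text
clock: 20.5
eef_pos: [0.4423, -0.1734, 0.0885]
tool_rot: [0.497, 0.868, 0.001, 0.003]
ft_force: [0.7, 0.7, -0.9]
grip_width: 0.0083
```

Run:
```python
from h import *
# teal outline from top view, lips removed with directional test: use corner fits on right wall etc
c=load('top');im=c['color'];H,S,V=cv2.split(cv2.cvtColor(im,cv2.COLOR_RGB2HSV))
m=(((H>=75)&(H<=100)&(S>120)&(V>40))|(V<45)).astype(np.uint8)
def line(pts):
    P=np.array([ray(c,u,v,.016)[:2] for u,v in pts]);vx,vy,x,y=cv2.fitLine(P.astype(np.float32),cv2.DIST_HUBER,0,.01,.01).ravel();return np.degrees(np.arctan2(vy,vx))%180,P
L=[];R=[];T=[];B=[]
for v in range(142,206):
    u=np.nonzero(m[v,118:225])[0]+118;L.append((u.min()-.5,v));R.append((u.max()+.5,v))
for u in list(range(138,158))+list(range(190,206)):
    v=np.nonzero(m[120:225,u])[0]+120;T.append((u,v.min()-.5));B.append((u,v.max()+.5))
ls=[line(x) for x in(L,R,T,B)];print([round(float(l[0]),1) for l in ls])
print('ctr y',(ls[0][1][:,1].mean()+ls[1][1][:,1].mean())/2,'w',ls[0][1][:,1].mean()-ls[1][1][:,1].mean(),'ctr x',(ls[2][1][:,0].mean()+ls[3][1][:,0].mean())/2,'l',ls[2][1][:,0].mean()-ls[3][1][:,0].mean())
o=telemetry.get_obs();print(o['eef_pos'],txyaw(o),o['grip_width'])
plan(.634,.204,.11,91,14)
```

```text
[2.3, 2.5, 92.4, 92.2]
ctr y 0.24832589677911407 w 0.1878550476108936 ctr x 0.6336002816757926 l 0.186806013779798
[ 0.44226973 -0.17335208  0.08847645] 120.39341233268632 0.008291665918461978
14 rows [[16.3, 25.4, -1.5, 2.1], [17.2, 24.8, -1.5, 2.1], [18.1, 24.2, -1.5, 2.1], [19.0, 23.5, -1.5, 2.1], [19.9, 22.8, -1.5, 2.1], [20.7, 22.1, -1.5, 2.1], [21.5, 21.3, -1.5, 2.1], [22.2, 20.5, -1.5, 2.1], [23.0, 19.6, -1.5, 2.1], [23.7, 18.8, -1.5, 2.1], [24.4, 17.9, -1.5, 2.1], [25.0, 17.0, -1.5, 2.1], [25.6, 16.1, -1.5, 2.1], [26.2, 15.1, -1.5, 2.1]]
```

apply_moves([
  [[10,15,-2,2],[17,25,-2,2],[18,25,-2,2],[19,24,-2,2],[20,23,-2,2],[21,22,-2,2],[21,21,-2,2],[22,20,-1,2],[23,20,-1,2],[24,19,-1,2]],
])

```text
clock: 21.5
eef_pos: [0.5803, 0.0909, 0.1125]
tool_rot: [0.649, 0.761, 0.002, 0.006]
ft_force: [-0.2, -0.4, -0.7]
grip_width: 0.0077
```

Run:
```python
from h import *
o=telemetry.get_obs();print(o['eef_pos'],txyaw(o),o['grip_width'])
plan(.643,.2035,.09,92.4,7)
```

```text
[0.58028177 0.09093378 0.11247748] 99.04342369236005 0.0077457295794422405
7 rows [[14.5, 11.4, 3.2, 0.9], [14.7, 11.1, 3.2, 0.9], [14.8, 10.9, 3.2, 0.9], [15.0, 10.6, 3.2, 0.9], [15.2, 10.4, 3.2, 0.9], [15.4, 10.1, 3.2, 0.9], [15.5, 9.9, 3.2, 0.9]]
```

apply_moves([
  [[14,11,3,0.9],[14,11,3,0.9],[15,11,3,0.9],[15,10,3,0.9],[15,10,4,0.9],[14,9,4,0.9],[8,5,3,0.8],[3,2,0,0],[0,0,0,0],[0,0,0,0]],
])

```text
clock: 22.5
eef_pos: [0.6405, 0.2046, 0.0897]
tool_rot: [0.689, 0.725, 0.002, 0.006]
ft_force: [0.9, -0.0, -0.4]
grip_width: 0.0083
```

Run:
```python
from h import *
c=snap('wrist','w9.png')
o=telemetry.get_obs();print(o['eef_pos'],txyaw(o),o['grip_width'])
plan(.643,.2035,.03,92.4,1)
```

```text
[0.64054624 0.20446031 0.08978515] 92.8786166369824 0.008125092401197026
1 rows [[-1.1, 2.4, 59.8, 0.5]]
```

View pics/w9.png

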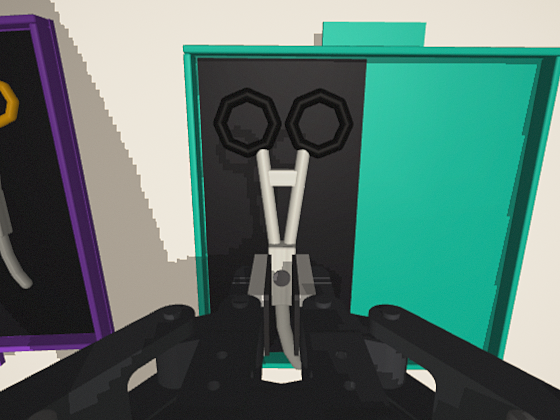

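The black hemostat is over the teal mat, screw (282,279), aligned.

apply_moves([
  [[0,1,6,0],[0,1,10,0],[0,0,11,0],[0,0,10,0],[0,0,8,0],[0,0,6,0],[0,0,4,0],[0,0,2,0],[0,0,0,0],[0,0,0,0]],
])

```text
clock: 23.55
eef_pos: [0.6429, 0.202, 0.029]
tool_rot: [0.69, 0.724, 0.002, 0.006]
ft_force: [-0.6, 1.1, -1.0]
grip_width: 0.0082
```

Run:
```python
from h import *
plan(.643,.2035,.029,92.4,1);o=telemetry.get_obs();print(o['eef_pos'],txyaw(o),o['ft_force'])
```

```text
1 rows [[1.5, 0.2, 0.0, 0.3]]
[0.64285287 0.20198332 0.02904714] 92.74621005576347 [-0.5641344   1.07092674 -1.03476293]
```

apply_moves([
  [[0,0,0,0],[0,0,0,0],[0,0,0,0],[0,0,0,0],[0,0,-5,0],[0,0,-15,0],[0,0,-20,0],[0,0,-30,0],[0,0,-25,0],[0,0,-15,0]],
], hand=-0.4)

```text
clock: 24.55
eef_pos: [0.6404, 0.2024, 0.1448]
tool_rot: [0.69, 0.724, 0.001, 0.005]
ft_force: [0.1, -0.1, -0.2]
grip_width: 0.0255
```

Run:
```python
from h import *
c=snap('wrist','w10.png')
o=telemetry.get_obs();print(o['eef_pos'],txyaw(o),o['grip_width'])
plan(.605,-.27,.16,108.8,19)
```

```text
[0.64188115 0.20286347 0.14801024] 92.7538022137762 0.025549759161707385
19 rows [[-24.8, -3.1, -0.6, -0.8], [-24.7, -3.5, -0.6, -0.8], [-24.7, -3.9, -0.6, -0.8], [-24.6, -4.2, -0.6, -0.8], [-24.5, -4.6, -0.6, -0.8], [-24.5, -4.9, -0.6, -0.8], [-24.4, -5.3, -0.6, -0.8], [-24.3, -5.7, -0.6, -0.8], [-24.2, -6.0, -0.6, -0.8], [-24.1, -6.4, -0.6, -0.8], [-24.0, -6.7, -0.6, -0.8], [-23.9, -7.1, -0.6, -0.8], [-23.8, -7.4, -0.6, -0.8], [-23.7, -7.8, -0.6, -0.8], [-23.6, -8.1, -0.6, -0.8], [-23.5, -8.5, -0.6, -0.8], [-23.3, -8.8, -0.6, -0.8], [-23.2, -9.2, -0.6, -0.8], [-23.1, -9.5, -0.6, -0.8]]
```

View pics/w10.png

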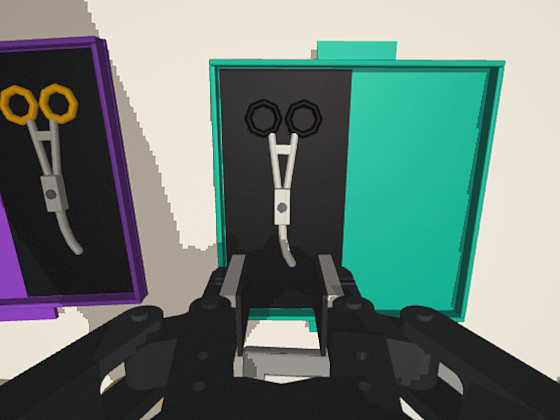

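The black hemostat lies mid-mat, screw (282,208). Now the chuck key.

apply_moves([
  [[-15,-2,0,-0.8],[-25,-4,0,-0.8],[-25,-4,0,-0.8],[-25,-4,0,-0.8],[-25,-5,-1,-0.8],[-24,-5,-1,-0.8],[-24,-5,-1,-0.8],[-24,-6,-1,-0.8],[-24,-6,-1,-0.8],[-24,-6,-1,-0.8]],
], hand=0)

```text
clock: 25.6
eef_pos: [0.6239, -0.0398, 0.163]
tool_rot: [0.632, 0.775, 0.008, 0.011]
ft_force: [0.2, -0.3, -0.6]
grip_width: 0.0428
```

apply_moves([
  [[-24,-7,0,-0.8],[-24,-7,0,-0.8],[-24,-7,0,-0.8],[-24,-8,0,-0.8],[-24,-8,0,-0.8],[-24,-8,0,-0.8],[-24,-9,0,-0.8],[-16,-6,0,-0.8],[-6,-3,0,0],[0,0,0,0]],
])

```text
clock: 26.6
eef_pos: [0.6082, -0.2516, 0.1681]
tool_rot: [0.588, 0.808, 0.008, 0.014]
ft_force: [0.2, 0.4, 0.7]
grip_width: 0.0424
```

Run:
```python
from h import *
c=snap('wrist','w11.png')
o=telemetry.get_obs();print(o['eef_pos'],txyaw(o),o['grip_width'],pix(c,(.63,-.2655,.017)))
```

```text
[ 0.60834076 -0.25098377  0.16814243] 107.942920207435 0.04281837512134186 (np.float64(258.07641595316835), np.float64(213.35723124444348))
```

View pics/w11.png

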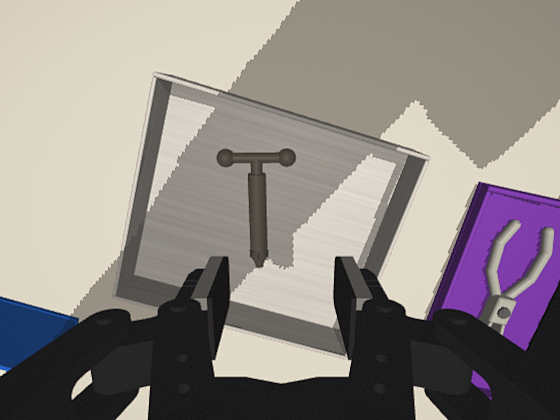

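The key's bar centre is at (256,158) and its tip at (260,267), lying clear of the tin walls.

Run:
```python
from h import *
c=load('wrist');b=ray(c,256.5,158,.010);t=ray(c,260,267,.010);d=(t-b)[:2];L=np.linalg.norm(d)
o=b[:2]+d/L*.042*L/.09;y=np.degrees(np.arctan2(d[1],d[0]));print(b,t,L,o,y)
plan(o[0],o[1],.05,y+90,1)
```

```text
[ 0.59072837 -0.27918588  0.01      ] [ 0.67620331 -0.25035178  0.01      ] 0.09020737762321551 [ 0.63061668 -0.26572996] 18.64129928958578
1 rows [[-20.9, 16.6, 118.1, -0.7]]
```

apply_moves([
  [[-5,4,8,-0.7],[-8,5,14,0],[-6,4,15,0],[-2,1,15,0],[0,0,15,0],[0,0,14,0],[0,0,12,0],[0,0,8,0],[0,0,3,0],[0,0,0,0]],
])

```text
clock: 27.65
eef_pos: [0.6329, -0.2617, 0.0495]
tool_rot: [0.58, 0.815, 0.007, 0.009]
ft_force: [-0.4, 0.1, -0.1]
grip_width: 0.0427
```

Run:
```python
from h import *
plan(.6306,-.2657,.025,108.6,1);o=telemetry.get_obs();print(o['eef_pos'],txyaw(o))
```

```text
1 rows [[-3.0, -3.4, 24.5, 0.5]]
[ 0.63285642 -0.26174276  0.04953308] 109.08496901570335
```

apply_moves([
  [[-2,-2,4,0.5],[-1,-1,6,0],[0,0,6,0],[0,0,4,0],[0,0,3,0],[0,0,2,0],[0,0,1,0],[0,0,0,0],[0,0,0,0],[0,0,0,0]],
])

```text
clock: 28.65
eef_pos: [0.6334, -0.2668, 0.0244]
tool_rot: [0.584, 0.812, 0.008, 0.012]
ft_force: [-0.6, -0.3, 0.2]
grip_width: 0.043
```

apply_moves([
  [[0,0,0,0],[0,0,0,0],[0,0,0,0],[0,0,0,0],[0,0,0,0],[0,0,-4,0],[0,0,-15,0],[0,0,-25,0],[0,0,-25,0],[0,0,-20,0]],
], hand=-1)

```text
clock: 29.65
eef_pos: [0.6281, -0.2656, 0.1147]
tool_rot: [0.584, 0.812, 0.007, 0.007]
ft_force: [0.4, -0.3, -0.1]
grip_width: 0.0112
```

Run:
```python
from h import *
o=telemetry.get_obs();print(o['eef_pos'],txyaw(o),o['grip_width'])
plan(.634,.293,.115,92.4,22)
```

```text
[ 0.62813862 -0.2656105   0.11472454] 108.52885515139799 0.011220116788357269
22 rows [[24.0, 8.3, -0.0, 0.7], [24.1, 8.0, -0.0, 0.7], [24.2, 7.7, -0.0, 0.7], [24.3, 7.4, -0.0, 0.7], [24.4, 7.1, -0.0, 0.7], [24.5, 6.8, -0.0, 0.7], [24.6, 6.5, -0.0, 0.7], [24.6, 6.1, -0.0, 0.7], [24.7, 5.8, -0.0, 0.7], [24.8, 5.5, -0.0, 0.7], [24.9, 5.2, -0.0, 0.7], [24.9, 4.9, -0.0, 0.7], [25.0, 4.6, -0.0, 0.7], [25.0, 4.2, -0.0, 0.7], [25.1, 3.9, -0.0, 0.7], [25.1, 3.6, -0.0, 0.7], [25.2, 3.3, -0.0, 0.7], [25.2, 2.9, -0.0, 0.7], [25.3, 2.6, -0.0, 0.7], [25.3, 2.3, -0.0, 0.7], [25.3, 2.0, -0.0, 0.7], [25.3, 1.7, -0.0, 0.7]]
```

apply_moves([
  [[14,5,0,0.7],[24,8,0,0.7],[24,8,0,0.7],[24,8,0,0.7],[24,7,0,0.7],[25,7,0,0.7],[25,7,0,0.7],[25,6,0,0.7],[25,6,0,0.7],[25,6,0,0.7]],
])

```text
clock: 30.65
eef_pos: [0.6389, -0.019, 0.1354]
tool_rot: [0.638, 0.77, 0.012, 0.019]
ft_force: [0.5, 0.7, -0.7]
grip_width: 0.0108
```

apply_moves([
  [[25,5,0,0.7],[25,5,0,0.7],[25,5,0,0.7],[25,4,0,0.7],[25,4,0,0.7],[25,4,0,0.7],[25,3,0,0.7],[25,3,0,0.7],[25,3,0,0.7],[20,2,0,0.7]],
])

```text
clock: 31.65
eef_pos: [0.6458, 0.2407, 0.1498]
tool_rot: [0.685, 0.728, 0.019, 0.022]
ft_force: [-0.3, 0.2, -0.7]
grip_width: 0.011
```

Run:
```python
from h import *
o=telemetry.get_obs();print(o['eef_pos'],txyaw(o),o['grip_width'],o['clock'])
plan(.6316,.293,.09,92.4,1)
```

```text
[0.64582704 0.24069996 0.14983389] 93.48085169452325 0.011012853926008153 31.65
1 rows [[53.1, -11.0, 59.8, 1.1]]
```

apply_moves([
  [[8,-3,5,0.5],[12,-3,8,0.5],[12,-3,10,0],[10,-2,10,0],[6,0,10,0],[2,0,8,0],[0,0,5,0],[0,0,2,0],[0,0,0,0],[0,0,0,0]],
])

```text
clock: 32.65
eef_pos: [0.6343, 0.292, 0.0864]
tool_rot: [0.692, 0.722, 0.018, 0.022]
ft_force: [-0.2, -0.1, -1.3]
grip_width: 0.0108
```

Run:
```python
from h import *
c=snap('wrist','w12.png')
o=telemetry.get_obs();print(o['eef_pos'],txyaw(o),o['tool_rot'])
plan(.6316,.293,.031,92.4,1)
```

```text
[0.63437484 0.2920431  0.0865315 ] 92.40527340940803 [0.69174575 0.7215587  0.01833905 0.0224617 ]
1 rows [[1.1, -2.7, 55.5, 0.0]]
```

View pics/w12.png

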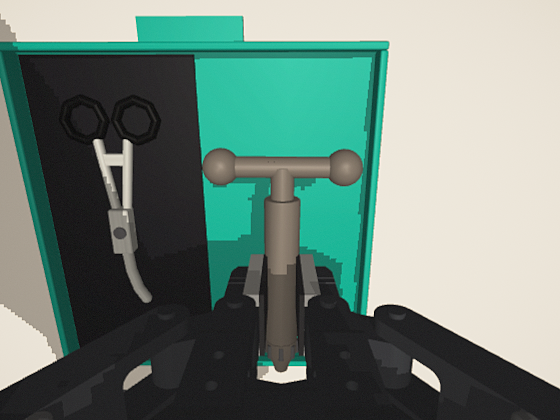

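The key is held level over the bare teal half, with the shank parallel to the mat line.

apply_moves([
  [[0,-1,6,0],[0,-1,9,0],[0,0,10,0],[0,0,10,0],[0,0,8,0],[0,0,5,0],[0,0,3,0],[0,0,1,0],[0,0,0,0],[0,0,0,0]],
])

```text
clock: 33.7
eef_pos: [0.6359, 0.2913, 0.0301]
tool_rot: [0.692, 0.721, 0.019, 0.023]
ft_force: [-0.1, -0.7, -0.4]
grip_width: 0.0111
```

Run:
```python
from h import *
o=telemetry.get_obs();print(o['eef_pos'],txyaw(o),o['ft_force'])
plan(.6316,.293,.0275,92.4,1)
```

```text
[0.6359243  0.29130751 0.03012248] 92.36253434792216 [-0.0865357  -0.72071962 -0.44989513]
1 rows [[1.9, -4.3, 2.6, -0.0]]
```

apply_moves([
  [[1,-1,1,0],[0,-1,1,0],[0,0,1,0],[0,0,0,0],[0,0,0,0],[0,0,0,0],[0,0,0,0],[0,0,0,0],[0,0,0,0],[0,0,0,0]],
])

```text
clock: 34.7
eef_pos: [0.6349, 0.2928, 0.0286]
tool_rot: [0.692, 0.721, 0.02, 0.023]
ft_force: [0.9, -0.4, -1.2]
grip_width: 0.0106
```

apply_moves([
  [[0,0,0,0],[0,0,0,0],[0,0,0,0],[0,0,0,0],[0,0,-5,0],[0,0,-15,0],[0,0,-25,0],[0,0,-30,0],[0,0,-30,0],[0,0,-15,0]],
], hand=-0.35)

```text
clock: 35.7
eef_pos: [0.6259, 0.2926, 0.1545]
tool_rot: [0.692, 0.721, 0.018, 0.023]
ft_force: [1.3, 0.4, 0.2]
grip_width: 0.028
```

apply_moves([
  [[0,0,0,0],[0,-10,-8,0],[0,-20,-8,0],[0,-20,-8,0],[0,-15,-8,0],[0,-8,0,0],[0,0,0,0],[0,0,0,0],[0,0,0,0],[0,0,0,0]],
])

```text
clock: 36.7
eef_pos: [0.5459, 0.2887, 0.1844]
tool_rot: [0.692, 0.721, 0.019, 0.023]
ft_force: [0.6, 0.2, -0.0]
grip_width: 0.0274
```

Run:
```python
from h import *
w=snap('wrist')['color'];t=snap('top')['color']
o=telemetry.get_obs();print(o['clock'],o['eef_pos'],o['grip_width'])
a=cv2.resize(t[120:300,90:340],(560,403),interpolation=cv2.INTER_CUBIC)
b=cv2.resize(w,(240,180))
m=np.zeros((585,560,3),np.uint8);m[:403]=a;m[405:,:240]=b;cv2.imwrite('pics/fin.png',m[:,:,::-1])
```

```text
36.8 [0.54584306 0.28862498 0.18436749] 0.027567806324211318
```

View pics/fin.png

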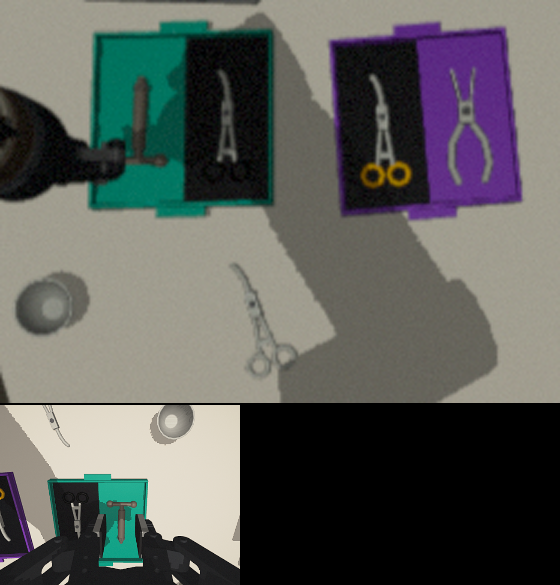

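All four lie in their lanes, with the plain hemostat at zoom (252,305) and the gallipot at (44,307). I'll check the numbers, then hand in.

Run:
```python
from h import *
c=load('top');zp=lambda u,v,z:ray(c,u/2.24+90-.3,v/2.24+120-.3,z)[:2]
def loc(p,C,a):
    a=np.radians(a);d=p-np.array(C);return (np.array([[np.cos(a),np.sin(a)],[-np.sin(a),np.cos(a)]])@d*1000).round(0)
v=((.639,-.0045),5.8);t=((.6335,.248),2.4)
print('gold',loc(zp(382,117,.015),*v),'spec',loc(zp(467,112,.02),*v))
print('black',loc(zp(227,99,.015),*t),'key tip,bar',loc(zp(140,79,.012),*t),loc(zp(143,158,.012),*t))
print('plain',zp(252,305,.009))
print(workorder.job_done())
```

```text
gold [ 5. 45.] spec [  2. -43.]
black [ 20. -46.] key tip,bar [44. 46.] [-41.  41.]
plain [0.44193889 0.16831649]
the job is handed in; nothing more can be done
None
```

Both kits are made up and the job was handed in at about 37 s of the 102 s allowed. The hand-in reports no verdict.

I filled the violet case first (gold hemostat on the mat, speculum on the bare half). The teal tray followed (black hemostat on the mat, chuck key from the tin on the bare half).

Positions measured from the last top picture, in each tray's own frame (the limits are ±45 mm along and 15 mm off the lane line):

| Instrument | Tray | Along (mm) | Across (mm) | Lane line (mm) |
|---|---|---|---|---|
| Gold hemostat | violet | +5 | +45 | +45 |
| Speculum | violet | +2 | −43 | −45 |
| Black hemostat | teal | +20 | −46 | −45 |
| Chuck key (middle) | teal | about 0 | about +43 | +45 |

- **Orientation:** all four look flat and lengthwise. The key is about 3° off lengthwise, against a limit of about 17°.
- **Left in place:** the plain hemostat measures about 1 mm from its starting position. I checked the gallipot by eye only, and it looks unmoved.
- **Release:** the gripper is open and clear of everything.
- **Disagreements:** the black hemostat reads about 12 mm further along the lane than where I released it, which may be picture resolution and hand-picked pixels. The gripper width read about 3 mm under the stated sizes on every grip. Neither put anything outside the limits.

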